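# Clear the board and count out three pickups

## Robot

A 6-joint arm with a two-finger parallel gripper is mounted at the origin on the work surface. World frame = base frame: x ahead of the robot, y to its left, z up, the work surface at z = 0. Lengths are in mm, angles in rad, forces in N, time in s.
With the tool pointing down it reaches from about 275 to 850 mm from the base axis. Payload 5.2 kg.
Tool frame: the origin (TCP) lies at the very end of the fingers, on their centre line; the grasp point (between the pads) lies 19 mm behind it; z points along the fingers, y is the line along which they close (so a half turn about z gives the same grasp; the last joint's range is limited). The gripper opens to 85 mm and grips with 20 to 120 N. Pads are 22 mm wide; open, the fingers measure 114 mm over their backs; the gripper's body (76 mm by 85 mm) begins 54 mm behind the grasp point. The pads swing forward as they close: fully open they stand 13 mm farther back than shut.
Start: joints at [1.137, 0.259, 1.535, -0, 1.348, -0.203], TCP at [125.793, 535.426, 231.31] pointing down, gripper open.
Joint ranges: [-3.14, 3.14], [-0.91, 2.08], [0.19, 2.58], [-1.22, 4.36], [0.22, 2.71], [-3.12, 3.12]. Speed limits (rad/s): [2.57, 2.57, 3.14, 3.14, 3.14, 3.14].

## Interface

Orientations are given as a unit quaternion [x, y, z, w].
In Python, from station import manip gives the robot as it stands. The module is installed in compiled form; this text tells all that it offers.
- The arm moves only by the tool apply_moves, never from a script. Its argument "deltas" is a list that holds one entry, the list of rows, each a list of 6 numbers: the shift along the world's x, y, z in units of 0.2 m (1.0 is 0.2 m), then the turn, a rotation vector about the world's x, y, z in units of 180 degrees (1.0 is 180 degrees). A call has 1 to 8 rows; each row is the pose to reach, as a shift and turn from the pose commanded when the call began, turning the shorter way round; what a row does not reach only later rows make up. A row lasts 1/8 s, in which the tool goes at most 62.5 mm and 10.7 degrees, less where a joint would pass 70% of its speed; a pose out of reach is approached as far as the arm can. A call with a number of a shift or a turn outside -1 to 1 is refused whole. A call with a gripper value outside its range is refused whole. "gripper" is the closure, from 0 (fully open) to 1 (shut), set as the call begins (left out, the last holds). The fingers move at their own pace and stop on an object; "force" is the grip in N (left out, the last holds). Time passes only in rows, so rows that repeat a pose let the fingers close. It gives the time, the measured TCP pose, the force, the opening and the grip force at its end, in the units of the state.
- manip.read_state(): the state, without advancing time (a new reading comes with each control period).
- manip.get_image(name): name is "scene" or "top"; returns the picture (480x640x3 uint8, red, green, blue); there is no depth.
- manip.calibration(name): a dict with "mtx" (3x3 intrinsics, pixels), "position" and "rotation" of the camera in the world. Camera axes: x right, y down, z forward; pixel columns grow to the right and rows downward; lengths in mm; the calibration is good to about 2 mm. A picture is of the moment at which its call begins. calibration takes no time and is no camera call.
- manip.hand_in(): hands the job in; it is judged then, once.
The state is a dict: "t": time; "qpos": joint angles; "joint_vel": joint speeds; "joint_efforts": joint torques, N m; "ee_pos": TCP position; "ee_rot": TCP orientation; "force": force on the tool from outside, world axes, zero at the start; "moment": the same for the moment, N m; "width": finger opening in mm; "grip_force": force on a finger pad.
Only numpy, scipy, OpenCV 4.12 (cv2) and the standard library are available. Lean on these libraries where they do the work, as an engineer would, in place of code of your own. Each camera call takes 0.05 s, during which the arm holds its last target. There are 200 camera calls.

## Task

Get the white board ready for wiring up one guitar: hold the scraper block and use it, not the fingers, to wipe the three wood chips off the board, then stand the block back upright on the bench, off the board. Then count exactly three of the narrow pickups from the sloping rack onto the cleared board, each set down gently (not dropped) and lying flat on its foot plate; leave the fourth narrow pickup and the wide one where they are in the rack, and do not disturb the glue bottle, jar and screwdriver.

Things in the scene. Friction and masses are not known exactly. Their poses are not given: they have to be found in the camera images.
- board: White flat board fixed to the bench, 220 (its x) by 160 (its y) by 12 mm thick, no rim. Origin: centre of its underside, on the bench; top face 12 mm above. z up.
- rack: Plywood rack fixed to the bench, 290 mm wide (its y), 105 mm high at the back. Its ledge slopes up at 35 degrees along the rack's +x (roughly away from the robot). Five pickups lie on it side by side about 60 mm apart along y, lower ends against a rail standing 8 mm above the slope. Origin: on the bench, 70 mm straight below the slope's surface at the middle pickup's centre. z up.
- pickup0: Narrow pickup (one of four alike), 50 g: black foot plate 76 (its x) by 24 (y) by 3 mm, on it a black bar 66 by 18 mm rising to 21 mm above the underside, one row of six steel dots on top. Origin: centre of the underside; z out of the top. In the rack its x points up the slope and its z is square to the slope. Grasp across the 18 mm width.
- pickup1: Narrow pickup (one of four alike), 50 g: black foot plate 76 (its x) by 24 (y) by 3 mm, on it a black bar 66 by 18 mm rising to 21 mm above the underside, one row of six steel dots on top. Origin: centre of the underside; z out of the top. In the rack its x points up the slope and its z is square to the slope. Grasp across the 18 mm width.
- pickup2: Narrow pickup (one of four alike), 50 g: black foot plate 76 (its x) by 24 (y) by 3 mm, on it a black bar 66 by 18 mm rising to 21 mm above the underside, one row of six steel dots on top. Origin: centre of the underside; z out of the top. In the rack its x points up the slope and its z is square to the slope. Grasp across the 18 mm width.
- pickup3: Narrow pickup (one of four alike), 50 g: black foot plate 76 (its x) by 24 (y) by 3 mm, on it a black bar 66 by 18 mm rising to 21 mm above the underside, one row of six steel dots on top. Origin: centre of the underside; z out of the top. In the rack its x points up the slope and its z is square to the slope. Grasp across the 18 mm width.
- wide_pickup: Wide pickup, like the narrow ones but the bar is 66 by 35 mm and the foot plate 76 by 41 mm, with two rows of dots. 110 g. It stays in the rack. Origin: centre of the underside; z out of the top.
- scraper: Scraper block standing upright on the bench: wooden bar 30 (its x) by 130 mm (its y), 26 mm high with a rubber foot, and on top a wooden grip rib 22 mm (x) by 75 mm (y) reaching 66 mm above the underside. 180 g. Origin: centre of the underside; z up. Push it along its x.
- chip0: Loose wood chip, a block 32 by 20 by 16 mm, 10 g, lying on the white board at the start. Origin: centre of the underside.
- chip1: Loose wood chip, a block 32 by 20 by 16 mm, 10 g, lying on the white board at the start. Origin: centre of the underside.
- chip2: Loose wood chip, a block 32 by 20 by 16 mm, 10 g, lying on the white board at the start. Origin: centre of the underside.
- glue: Glue bottle, 60 mm across, 150 mm high, standing on the bench. Leave alone. Origin: centre of the underside.
- jar: Glass jar, 64 mm across, 80 mm high, standing on the bench. Leave alone. Origin: centre of the underside.
- screwdriver: Screwdriver lying on the bench along its x. Leave alone.
Not all that is in view belongs to the job. What is shaped like the wide_pickup but purple is not meant.

How it is judged:
By the outcome, as a careful person would: the job done as asked, in the order asked, and still so for the second after the job is handed in, with the robot touching nothing.
It also fails if it takes over 72 s, if anything falls off the work surface, if the arm or the gripper's body presses on something with over 40 N, if the wrist force passes 120 N, or if a joint passes its speed limit or range.

## Working session

There is one attempt and no reset: what is moved stays moved. The work goes in short steps, Python scripts to look and compute and a tool call to move; the robot and the scene stay as the last step left them, time stands still between calls to the robot, and variables do not carry over. Pictures are saved under pics/ and viewed, at most 10 in all, crops included, and the job is handed in when it is done.

Besides the shell and the picture viewer there is one more tool, called by a JSON object that holds its "op" and its "data". apply_moves: Moves the arm, as the interface text tells. Shifts and turns lie within -1 to 1; 1 stands for 0.2 m of shift or 180 degrees of turn. Its arguments: {"type":"object","properties":{"deltas":{"type":"array","items":{"type":"array","items":{"type":"array","items":{"type":"number"}}}},"gripper":{"type":"number"},"force":{"type":"number"}},"required":["deltas"]}

```bash
mkdir -p pics
python3 - <<'E'
from station import manip
import cv2,numpy as np
for n in("scene","top"):
    im=manip.get_image(n); cv2.imwrite(f"pics/{n}0.png",im[:,:,::-1])
    c=manip.calibration(n); print(n,{k:np.round(c[k],4).tolist() for k in c})
s=manip.read_state();print(s)
E
```

```text
scene {'mtx': [[456.4105, 0.0, 319.9743], [0.0, 456.4105, 245.4528], [0.0, 0.0, 1.0]], 'position': [1033.1233, 420.7686, 664.9396], 'rotation': [0.3289, 0.8565, -0.3691, -0.1482]}
top {'mtx': [[491.4274, 0.0, 318.4972], [0.0, 491.4274, 242.6289], [0.0, 0.0, 1.0]], 'position': [402.9756, -56.8987, 1009.3155], 'rotation': [-0.6984, 0.709, -0.0695, 0.0683]}
{'t': 0.1, 'qpos': array([ 1.13721220e+00,  2.59254021e-01,  1.53593682e+00,  1.13052352e-05,
        1.34799414e+00, -2.02786648e-01]), 'joint_vel': array([-0.001382  , -0.00235246, -0.00318782,  0.0018128 , -0.00252211,
       -0.00102997]), 'joint_efforts': array([ 1.52006131e-03, -4.46970212e+01, -2.91244805e+01, -4.65703179e-04,
        6.28966838e-03,  7.43350051e-05]), 'ee_pos': array([125.5868183 , 535.00536457, 230.58126125]), 'ee_rot': array([ 1.15143995e-01,  9.93348492e-01, -7.54475555e-04, -2.54309880e-04]), 'force': array([-0.16778781,  0.59241238, -0.71953099]), 'moment': array([ 0.00754884, -0.02462458,  0.02547376]), 'grip_force': 0.0, 'width': 85.24027048335859}
```

View pics/scene0.png

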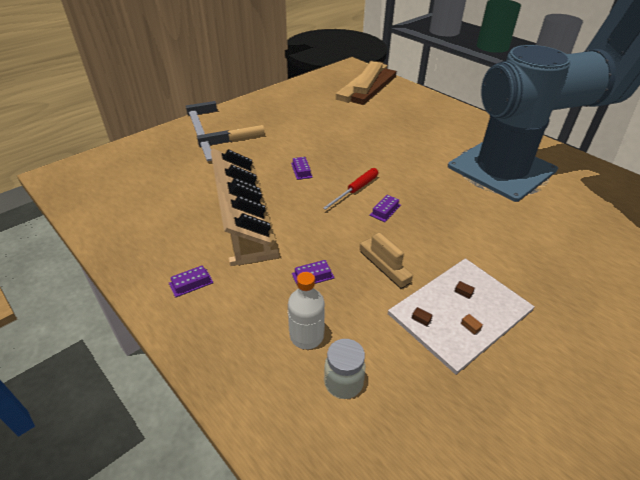

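View pics/top0.png

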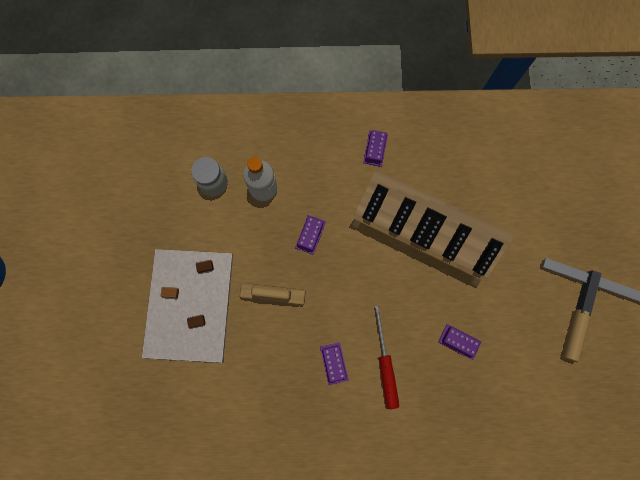

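The two pictures agree on the layout:

- **Board:** top view, corners about (155,250), (232,253), (222,362) and (143,357). Chips are at (205,267), (170,293) and (196,322).
- **Scraper:** top view, about (272,294).
- **Rack:** five black pickups at (375,203), (402,216), (428,229), (457,242) and (487,257). The one at (428,229) has two rows of dots, so it is the wide one. The other four are narrow. The purple ones on the bench are decoys.

Next I'll measure and confirm in a crop.

```bash
cat > h.py <<'E'
from station import manip
import cv2,numpy as np
from scipy.spatial.transform import Rotation as R
def ray(n,uv,z):
    c=manip.calibration(n);uv=np.atleast_2d(np.array(uv,float))
    d=np.c_[uv,np.ones(len(uv))]@np.linalg.inv(c["mtx"]).T
    d=R.from_quat(c["rotation"]).apply(d) if np.size(c["rotation"])==4 else d@np.array(c["rotation"]).T
    p=np.array(c["position"]);return p+d*((z-p[2])/d[:,2])[:,None]
def proj(n,P):
    c=manip.calibration(n);P=np.atleast_2d(P)-c["position"]
    q=R.from_quat(c["rotation"]).inv().apply(P)@np.array(c["mtx"]).T
    return q[:,:2]/q[:,2:]
def blobs(mask,a0,a1=1e9):
    n,l,s,c=cv2.connectedComponentsWithStats(mask.astype(np.uint8))
    return [(c[i],s[i,4],cv2.minAreaRect(np.argwhere(l==i)[:,::-1].astype(np.float32))) for i in range(1,n) if a0<=s[i,4]<=a1]
E
python3 - <<'E'
from h import *
np.set_printoptions(precision=1,suppress=True)
im=cv2.imread("pics/top0.png");hsv=cv2.cvtColor(im,cv2.COLOR_BGR2HSV)
H,S,V=[hsv[...,i].astype(int) for i in range(3)]
m=np.zeros(V.shape,bool);m[240:370,135:238]=1
wb=(S<60)&(V>100)&m
for c,a,r in blobs(wb,500):
    b=ray("top",cv2.boxPoints(r),12);print("board",a,ray("top",[r[0]],12)[0]);print(b)
m2=np.zeros(V.shape,bool);m2[258:335,160:222]=1
for c,a,r in blobs(m2&~wb,40): print("chip",c,a,ray("top",[c],24)[0], ray("top",cv2.boxPoints(r),22)[:,:2].tolist())
m3=np.zeros(V.shape,bool);m3[275:315,235:312]=1
print("scraper hsv",hsv[294,270],hsv[287,246],hsv[310,270],hsv[278,280])
sc=m3&(V>hsv[310,270][2]*1.25)
for c,a,r in blobs(sc,60): print("scr",c,a,ray("top",[c],26)[0],r,ray("top",cv2.boxPoints(r),26)[:,:2].tolist())
m4=np.zeros(V.shape,bool);m4[175:285,350:512]=1
k=cv2.morphologyEx((m4&(V<60)).astype(np.uint8),cv2.MORPH_CLOSE,np.ones((3,3)))
for c,a,r in blobs(k,100): print("pick",c,a,r,ray("top",[r[0]],87)[0])
rk=cv2.resize(im[165:295,340:520],None,fx=4,fy=4,interpolation=cv2.INTER_CUBIC)
sc=cv2.resize(im[265:325,225:320],None,fx=4,fy=4,interpolation=cv2.INTER_CUBIC)
o=np.zeros((520,780,3),np.uint8)
o[:,:720]=rk; 
o2=o.copy();o2[280:520,:380]=sc
cv2.imwrite("pics/crop.png",o2[:, :720])
print(proj("top",[[0,0,0],[300,0,0],[125,535,231]]))
E
```

```text
board 8028 [475.6 207.8  12. ]
[[374.5 293.1  12. ]
 [598.9 284.3  12. ]
 [581.  119.   12. ]
 [358.  134.9  12. ]]
chip [204.4 266.6] 198 [551.9 171.7  24. ] [[560.3550785852631, 192.21139747990134], [567.5432444806546, 158.22681466574545], [543.5668251826969, 152.3354769828886], [536.4477568528481, 186.17159596608715]]
chip [169.3 292.6] 200 [500.2 240.3  24. ] [[491.00906733344493, 259.66006250249495], [513.8493495255851, 258.45811170549615], [509.74097632471955, 222.6510067678174], [486.93485208510407, 224.0125932623615]]
chip [195.8 321.4] 204 [442.4 185.4  24. ] [[451.0248154142343, 205.9236542177192], [457.40283743390194, 171.34616014285055], [434.6579000672192, 166.08310665174884], [428.3396470023189, 200.51263678690222]]
scraper hsv [ 18 125 141] [ 18 128 128] [ 18 134 118] [ 18 136 114]
pick [374.9 202.8] 461 ((375.03167724609375, 202.9886932373047), (12.414504051208496, 37.71916580200195), 25.34617805480957) [ 662.3 -170.9   87. ]
pick [401.8 215.8] 474 ((401.9000244140625, 216.1999969482422), (12.521979331970215, 38.9075813293457), 26.56505012512207) [ 635.1 -221.9   87. ]
pick [431.3 244.7] 1531 ((443.5199890136719, 244.03921508789062), (84.52778625488281, 52.53716278076172), 26.113910675048828) [ 579.1 -298.8   87. ]
pick [456.3 241.8] 488 ((456.24615478515625, 242.0692138671875), (12.899611473083496, 39.07093811035156), 29.744882583618164) [ 582.5 -323.4   87. ]
pick [487.3 256.7] 512 ((487.323974609375, 256.6609191894531), (13.298973083496094, 39.700382232666016), 31.607501983642578) [ 553.4 -380.6   87. ]
[[291.  561.7]
 [290.3 393.5]
 [-89.7 542.9]]
```

View pics/crop.png

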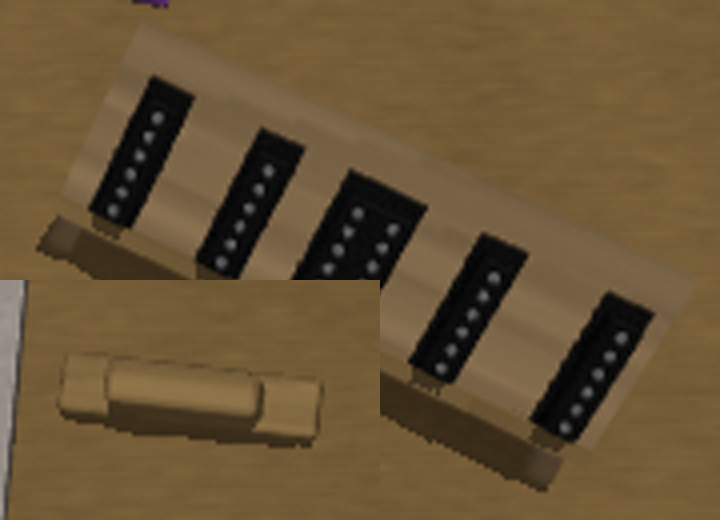

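The enlarged crop confirms it. The four single-row bars at (375,203), (402,216), (457,242) and (487,257) are the narrow pickups, and the two-row bar in the middle is the wide one. The scraper's grip rib is also clear, at about (270,292). Next I'll compute poses.

Run:
```python
from h import *
np.set_printoptions(precision=1,suppress=True)
im=cv2.imread("pics/top0.png");hsv=cv2.cvtColor(im,cv2.COLOR_BGR2HSV)
c=lambda L,ox,oy:np.array(L)/4+[ox-.375,oy-.375]
# pickups by dots (crop px of end dots)
D=[[(158,117),(113,211)],[(269,171),(221,263)],[(494,277),(441,368)],[(622,338),(565,428)]]
P=[]
for d in D:
    p=ray("top",c(d,340,165),87).mean(0);P.append(p);print("pick",p)
P=np.array(P);v=P[0]-P[3];print("rack yaw",np.degrees(np.arctan2(v[1],v[0]))-90,np.linalg.norm(v), [np.linalg.norm(P[i]-P[i+1]) for i in range(3)])
# scraper, bar-top corners z26; rib top z66
b=ray("top",c([(65,352-280),(320,377-280),(58,415-280),(315,445-280)],225,265),26);print(b)
rt=ray("top",c([(107,362-280),(262,380-280),(107,403-280),(256,418-280)],225,265),66);print("rib",rt,rt.mean(0))
v=b[0]-b[1];print("scr yaw",np.degrees(np.arctan2(v[1],v[0]))-90)
S,V=hsv[...,1],hsv[...,2]
m=np.zeros(V.shape,np.uint8);m[240:370,135:238]=((S<60)&(V>100))[240:370,135:238]
m=cv2.morphologyEx(m,cv2.MORPH_CLOSE,np.ones((25,25)))
k=max(cv2.findContours(m,0,1)[0],key=cv2.contourArea)
a=cv2.approxPolyDP(cv2.convexHull(k),6,True)[:,0];w=ray("top",a,12);print("board",a.tolist(),w,w.mean(0))
# tall things: bases, from scene view
for n,t in (("glue",(306,275)),("jar",(346,352))): print(n,"scene",ray("scene",[t],150 if n=="glue" else 80))
print("glue top",ray("top",[(255,164)],150),"jar",ray("top",[(206,170)],80))
# check with scene: project picks
print(proj("scene",P))
```

```text
pick [ 657.2 -167.8   87. ]
pick [ 629.9 -219.7   87. ]
pick [ 576.4 -323.6   87. ]
pick [ 546.3 -381.4   87. ]
rack yaw -27.43219975919417 240.61787078938556 [np.float64(58.634262169976935), np.float64(116.79371807648968), np.float64(65.19141072860639)]
[[518.   97.   26. ]
 [503.5 -30.8  26. ]
 [486.5 100.   26. ]
 [469.7 -28.   26. ]]
rib [[508.2  70.5  66. ]
 [498.4  -4.1  66. ]
 [488.5  70.2  66. ]
 [480.2  -1.1  66. ]] [493.8  33.9  66. ]
scr yaw -6.459617832106346
board [[155, 249], [231, 253], [221, 362], [142, 357]] [[591.9 277.4  12. ]
 [581.2 120.5  12. ]
 [363.  135.9  12. ]
 [374.9 292.4  12. ]] [477.7 206.6  12. ]
glue scene [[720.  53. 150.]]
jar scene [[736.4 162.3  80. ]]
glue top [[722.2  55.  150. ]] jar [[737.1 161.3  80. ]]
[[256.7 220.1]
 [252.3 202.3]
 [244.1 171.1]
 [240.3 155.8]]
```

{"op": "apply_moves", "data": {"deltas": [[[0.25, -0.33, 0, 0, 0, -0.06], [0.5, -0.66, 0, 0, 0, -0.12], [0.75, -1, 0, 0, 0, -0.18], [0.75, -1, 0, 0, 0, -0.24]]], "gripper": 0.3}}

```text
t: 0.6
ee_pos: [276.4, 333.8, 231.1]
ee_rot: [0.473, 0.881, -0.0, 0.0]
force: [0.9, 0.7, -0.3]
width: 59.8
grip_force: 0.0
```

{"op": "apply_moves", "data": {"deltas": [[[0.25, -0.33, 0, 0, 0, -0.055], [0.5, -0.66, -0.1, 0, 0, -0.11], [0.75, -1, -0.2, 0, 0, -0.165], [0.75, -1, -0.2, 0, 0, -0.22]]]}}

```text
t: 1.1
ee_pos: [424.1, 136.9, 191.8]
ee_rot: [0.744, 0.668, 0.0, 0.0]
force: [0.7, 1.0, 0.8]
width: 59.6
grip_force: 0.0
```

{"op": "apply_moves", "data": {"deltas": [[[0.17, -0.25, -0.2, 0, 0, 0], [0.34, -0.505, -0.4, 0, 0, 0], [0.34, -0.505, -0.55, 0, 0, 0], [0.34, -0.505, -0.7, 0, 0, 0], [0.34, -0.505, -0.8, 0, 0, 0], [0.34, -0.505, -0.8, 0, 0, 0]]]}}

```text
t: 1.85
ee_pos: [489.7, 37.9, 30.6]
ee_rot: [0.742, 0.67, -0.001, -0.002]
force: [-0.4, 0.2, 0.4]
width: 59.8
grip_force: 0.0
```

{"op": "apply_moves", "data": {"deltas": [[[0, 0, 0, 0, 0, 0], [0, 0, 0, 0, 0, 0], [0, 0, 0, 0, 0, 0], [0, 0, 0, 0, 0, 0]]], "gripper": 1, "force": 50}}

```text
t: 2.35
ee_pos: [492.6, 37.7, 33.6]
ee_rot: [0.742, 0.671, 0.001, 0.001]
force: [0.8, -0.1, 5.3]
width: 21.3
grip_force: 49.7
```

{"op": "apply_moves", "data": {"deltas": [[[0, 0, 0.15, 0, 0, 0], [0, 0, 0.35, 0, 0, 0], [0.14, 0.2, 0.35, 0, 0, 0.003], [0.28, 0.41, 0.35, 0, 0, 0.006], [0.42, 0.62, 0.35, 0, 0, 0.009], [0.54, 0.817, 0.35, 0, 0, 0.012], [0.54, 0.817, 0.35, 0, 0, 0.012], [0.54, 0.817, 0.35, 0, 0, 0.012]]], "force": 80}}

```text
t: 3.35
ee_pos: [598.3, 201.0, 101.6]
ee_rot: [0.729, 0.685, -0.001, -0.0]
force: [-0.4, -0.3, -1.9]
width: 20.9
grip_force: 78.7
```

Run:
```python
from h import *
a=manip.get_image("scene")[:,:,::-1][230:400,330:560];b=manip.get_image("top")[:,:,::-1][200:380,120:330]
a=cv2.resize(a,(630,466))[:300 if 0 else 466];b=cv2.resize(b,(544,466))
o=np.hstack([a,b]);o=cv2.resize(o,(800,int(466*800/o.shape[1])));cv2.imwrite("pics/held.png",o)
s=manip.read_state();print(s["ee_pos"],s["force"],s["width"])
```

```text
[598.44068234 200.2081301  101.99949422] [-0.91658354  0.23660863 -2.31885047] 20.6484029128991
```

View pics/held.png

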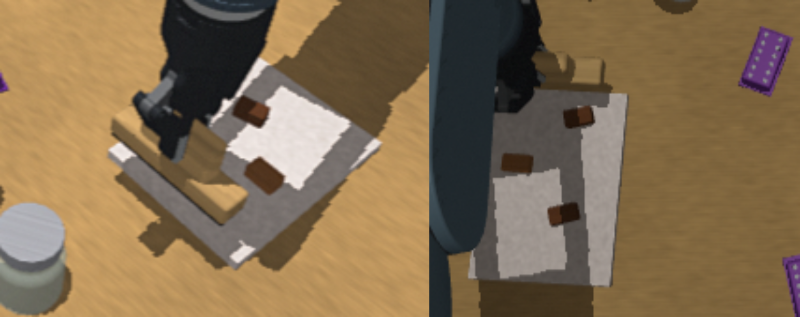

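{"op": "apply_moves", "data": {"deltas": [[[0, 0, -0.12, 0, 0, 0], [0, 0, -0.22, 0, 0, 0], [0, 0, -0.275, 0, 0, 0], [0, 0, -0.275, 0, 0, 0]]]}}

```text
t: 3.95
ee_pos: [599.2, 200.4, 47.2]
ee_rot: [0.73, 0.684, -0.0, -0.0]
force: [0.5, 0.7, -1.4]
width: 21.1
grip_force: 78.8
```

{"op": "apply_moves", "data": {"deltas": [[[-0.1, 0.007, 0, 0, 0, 0], [-0.22, 0.015, 0, 0, 0, 0], [-0.34, 0.024, 0, 0, 0, 0], [-0.46, 0.032, 0, 0, 0, 0], [-0.58, 0.041, 0, 0, 0, 0], [-0.7, 0.049, 0, 0, 0, 0], [-0.82, 0.057, 0, 0, 0, 0], [-0.94, 0.066, 0, 0, 0, 0]]]}}

```text
t: 4.95
ee_pos: [411.3, 214.3, 48.2]
ee_rot: [0.729, 0.684, 0.001, 0.001]
force: [0.4, -0.8, -1.5]
width: 21.0
grip_force: 78.8
```

{"op": "apply_moves", "data": {"deltas": [[[-0.11, 0.008, 0, 0, 0, 0], [-0.22, 0.015, 0, 0, 0, 0], [-0.33, 0.023, 0, 0, 0, 0], [-0.44, 0.03, 0, 0, 0, 0], [-0.46, 0.032, 0, 0, 0, 0]]]}}

```text
t: 5.58
ee_pos: [318.4, 220.7, 47.8]
ee_rot: [0.729, 0.685, 0.0, 0.0]
force: [-0.1, 0.4, -2.0]
width: 20.7
grip_force: 78.8
```

Run:
```python
from h import *
a=manip.get_image("scene")[:,:,::-1][200:400,340:640];b=manip.get_image("top")[:,:,::-1][220:480,80:330]
a=cv2.resize(a,(690,460));b=cv2.resize(b,(442,460))
o=np.hstack([a,b]);o=cv2.resize(o,(800,int(460*800/o.shape[1])));cv2.imwrite("pics/wiped.png",o)
```

```text
(no output)
```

View pics/wiped.png

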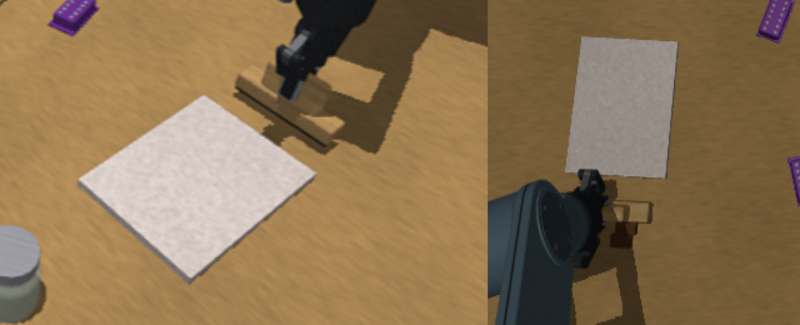

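Both views show the board bare. The chips lie on the bench on the robot side, ahead of the blade at about (622,235) in the picture. Next I'll return the scraper to its spot.

{"op": "apply_moves", "data": {"deltas": [[[0, 0, 0.2, 0, 0, 0], [0.1, -0.1, 0.3, 0, 0, 0], [0.3, -0.3, 0.3, 0, 0, 0], [0.5, -0.5, 0.3, 0, 0, 0], [0.7, -0.72, 0.3, 0, 0, 0], [0.87, -0.915, 0.25, 0, 0, 0], [0.87, -0.915, 0.1, 0, 0, 0], [0.87, -0.915, 0, 0, 0, 0]]]}}

```text
t: 6.68
ee_pos: [494.5, 36.1, 46.1]
ee_rot: [0.73, 0.683, -0.0, 0.0]
force: [-0.2, -1.1, -2.4]
width: 21.0
grip_force: 79.0
```

{"op": "apply_moves", "data": {"deltas": [[[0, 0, -0.03, 0, 0, 0], [0, 0, -0.05, 0, 0, 0], [0, 0, -0.065, 0, 0, 0], [0, 0, -0.065, 0, 0, 0]]]}}

```text
t: 7.18
ee_pos: [493.7, 37.8, 34.7]
ee_rot: [0.729, 0.684, 0.0, 0.0]
force: [-0.6, 1.2, -1.6]
width: 21.2
grip_force: 79.0
```

Not yet in contact, so I'll lower a little more until the force shows it.

{"op": "apply_moves", "data": {"deltas": [[[0, 0, -0.005, 0, 0, 0], [0, 0, -0.01, 0, 0, 0], [0, 0, -0.01, 0, 0, 0]]]}}

```text
t: 7.55
ee_pos: [493.8, 37.8, 33.6]
ee_rot: [0.729, 0.684, 0.0, 0.001]
force: [-2.4, 1.8, 9.8]
width: 20.8
grip_force: 80.6
```

{"op": "apply_moves", "data": {"deltas": [[[0, 0, 0, 0, 0, 0], [0, 0, 0, 0, 0, 0], [0, 0, 0.05, 0, 0, 0], [0, 0, 0.3, 0, 0, 0], [0, 0, 0.6, 0, 0, 0]]], "gripper": 0.3}}

```text
t: 8.18
ee_pos: [492.4, 37.8, 153.1]
ee_rot: [0.729, 0.684, -0.001, -0.001]
force: [1.6, 0.1, -0.1]
width: 60.0
grip_force: 0.0
```

```bash
cat >> h.py <<'E'
th=np.radians(-27.43);rx=np.array([np.cos(th),np.sin(th),0]);ry=np.array([-np.sin(th),np.cos(th),0])
n=-np.sin(np.radians(35))*rx+np.cos(np.radians(35))*np.array([0,0,1])
Rg=R.from_matrix(np.c_[np.cross(ry,-n),ry,-n])
def down(yaw): # tool y at yaw deg
    y=np.array([np.cos(np.radians(yaw)),np.sin(np.radians(yaw)),0]);z=np.array([0,0,-1.]);return R.from_matrix(np.c_[np.cross(y,z),y,z])
Rp=down(86)
P={'a':(665.3,-172,73.9),'b':(638,-223.9,73.9),'e':(554.4,-385.6,73.9)}
def go(p,r):
    s=manip.read_state()
    return np.round(np.r_[(np.array(p)-s["ee_pos"])/200,(r*R.from_quat(s["ee_rot"]).inv()).as_rotvec()/np.pi],3).tolist()
E
python3 - <<'E'
from h import *
s=manip.read_state();print(s["ee_pos"],s["qpos"].round(2))
print(go(np.array(P['a'])+80*n,Rg),n*200/200, (Rp*Rg.inv()).as_rotvec()/np.pi)
im=manip.get_image("scene")[:,:,::-1]
cv2.imwrite("pics/scr.png",cv2.resize(im[130:380,200:560],(720,500)))
E
```

```text
[492.39208511  37.83291014 153.09231795] [-0.15  0.23  1.78  0.    1.14 -0.09]
[0.661, -0.943, -0.068, -0.178, -0.102, 0.356] [-0.50909171  0.26422635  0.81915204] [0.05302514 0.18845355 0.12607128]
```

View pics/scr.png

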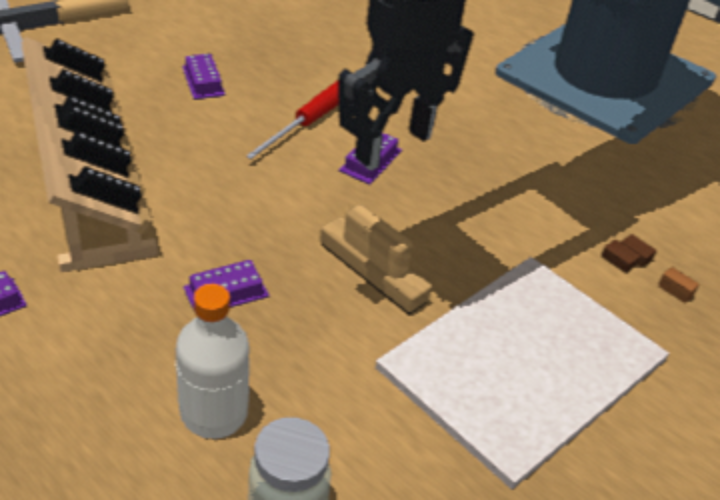

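The scraper stands upright at (375,260) in the crop, off the board. The chips are on the bench at (630,250) and (680,285), and the rack is untouched. Next is pickup a at top pixel (375,203).

{"op": "apply_moves", "data": {"deltas": [[[0.09, -0.13, 0.1, -0.025, -0.015, 0.051], [0.19, -0.27, 0.15, -0.051, -0.029, 0.102], [0.28, -0.4, 0.15, -0.076, -0.044, 0.153], [0.38, -0.54, 0.12, -0.102, -0.058, 0.203], [0.47, -0.67, 0.08, -0.127, -0.073, 0.254], [0.57, -0.81, 0, -0.153, -0.088, 0.305], [0.66, -0.94, -0.04, -0.178, -0.102, 0.356], [0.66, -0.94, -0.07, -0.178, -0.102, 0.356]]], "gripper": 0.53}}

```text
t: 9.22
ee_pos: [624.7, -151.7, 137.5]
ee_rot: [0.227, 0.927, -0.07, 0.292]
force: [0.4, 0.5, 0.4]
width: 40.1
grip_force: 0.0
```

Run:
```python
from h import *
s=manip.read_state();print(s["ee_pos"],s["qpos"].round(2),s["width"])
print(go(np.array(P['a'])+40*n,Rg));print(go(np.array(P['a']),Rg))
b=manip.get_image("top")[:,:,::-1];a=manip.get_image("scene")[:,:,::-1]
o=np.hstack([cv2.resize(b[150:300,340:520],(480,400)),cv2.resize(a[130:270,190:300],(314,400))]);cv2.imwrite("pics/pre.png",o)
print(proj("top",[s["ee_pos"]]),proj("scene",[s["ee_pos"]]))
```

```text
[ 624.66682187 -151.67280094  137.51237787] [-0.38  0.26  1.98 -0.18  0.3  -1.32] 40.07109805328414
[0.101, -0.049, -0.154, -0.001, 0.0, 0.0]
[0.203, -0.102, -0.318, -0.001, 0.0, 0.0]
[[368.39793658 215.46485869]] [[273.30910206 196.53368953]]
```

View pics/pre.png

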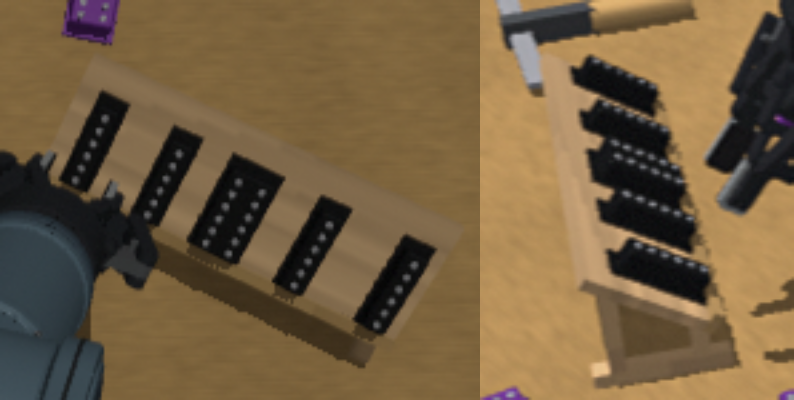

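{"op": "apply_moves", "data": {"deltas": [[[0.05, -0.025, -0.08, 0, 0, 0], [0.1, -0.05, -0.155, 0, 0, 0], [0.1, -0.05, -0.155, 0, 0, 0]]]}}

```text
t: 9.7
ee_pos: [645.5, -159.4, 106.8]
ee_rot: [0.226, 0.927, -0.069, 0.291]
force: [0.1, 0.6, 0.4]
width: 40.1
grip_force: 0.0
```

Run:
```python
from h import *
s=manip.read_state();print(s["ee_pos"],s["qpos"].round(3))
print(go(np.array(P['a']),Rg))
```

```text
[ 645.48384909 -159.4162518   106.79957745] [-0.382  0.341  1.957 -0.216  0.243 -1.28 ]
[0.099, -0.063, -0.164, -0.001, -0.0, -0.0]
```

{"op": "apply_moves", "data": {"deltas": [[[0, 0, 0, 0.018, 0.035, 0], [0.05, -0.03, -0.08, 0.018, 0.035, 0], [0.097, -0.062, -0.14, 0.018, 0.035, 0], [0.097, -0.062, -0.16, 0.018, 0.035, 0], [0.097, -0.062, -0.16, 0.018, 0.035, 0]]]}}

```text
t: 10.32
ee_pos: [663.9, -172.1, 74.5]
ee_rot: [0.23, 0.943, -0.055, 0.233]
force: [0.5, -0.3, 1.1]
width: 40.1
grip_force: 0.0
```

Run:
```python
from h import *
s=manip.read_state();print(s["ee_pos"],s["qpos"].round(3),s["force"])
print(go(np.array(P['a']),Rg))
```

```text
[ 663.86934449 -172.05551467   74.54694839] [-0.398  0.435  1.829 -0.09   0.395 -1.416] [ 0.50308646 -0.28005413  1.08868755]
[0.007, 0.0, -0.003, -0.019, -0.035, -0.0]
```

{"op": "apply_moves", "data": {"deltas": [[[0, 0, 0, 0, 0, 0], [0, 0, 0, 0, 0, 0], [0, 0, 0, 0, 0, 0], [0, 0, 0, 0, 0, 0]]], "gripper": 1, "force": 35}}

```text
t: 10.82
ee_pos: [664.6, -172.4, 75.8]
ee_rot: [0.23, 0.943, -0.056, 0.234]
force: [-4.1, 2.8, 6.9]
width: 17.1
grip_force: 35.4
```

{"op": "apply_moves", "data": {"deltas": [[[-0.05, 0.026, 0.082, 0, 0, 0], [-0.153, 0.08, 0.246, 0, 0, 0], [-0.25, 0.2, 0.45, 0, 0, 0], [-0.25, 0.2, 0.45, 0, 0, 0]]]}}

```text
t: 11.32
ee_pos: [615.8, -132.1, 169.2]
ee_rot: [0.229, 0.942, -0.056, 0.238]
force: [0.6, -0.1, -0.9]
width: 17.5
grip_force: 34.6
```

```bash
cat >> h.py <<'E'
ax=R.from_rotvec(np.radians(7)*ry)
Rg7=ax*Rg            # 28 deg tool tilt used to grasp
Rp7=R.from_rotvec(np.radians(7)*np.array([np.cos(np.radians(86)),np.sin(np.radians(86)),0]))*Rp
SL=[(481.5,260.5),(477.7,206.6),(473.9,152.7)]
E
python3 - <<'E'
from h import *
s=manip.read_state();print(s["ee_pos"],s["qpos"].round(2),s["width"],s["grip_force"])
g=Rg7.inv()*R.from_quat(s["ee_rot"]);print(np.degrees(g.as_rotvec()))
print(go((*SL[0],120),Rp7))
im=manip.get_image("scene")[:,:,::-1]
cv2.imwrite("pics/gr.png",cv2.resize(im[110:280,190:420],(690,510)))
E
```

```text
[ 615.75873502 -132.0542217   169.24124937] [-0.36  0.22  1.87 -0.1   0.57 -1.38] 17.503538791053074 34.602288007736206
[-0.26206719 -0.23988438 -0.03171984]
[-0.671, 1.963, -0.246, 0.052, 0.19, 0.126]
```

View pics/gr.png

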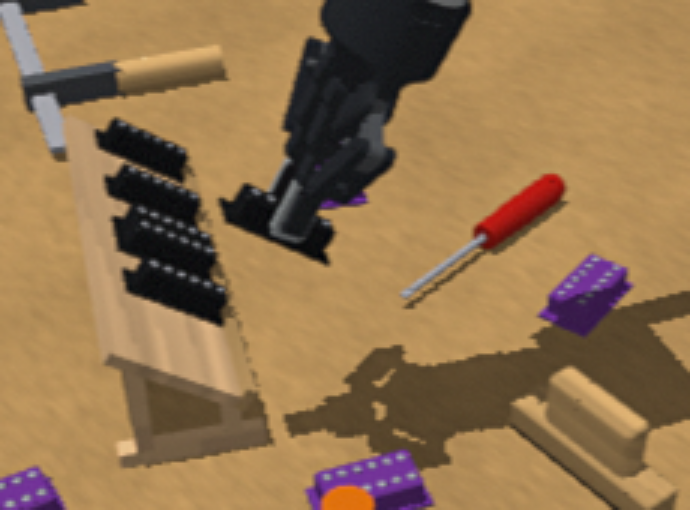

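{"op": "apply_moves", "data": {"deltas": [[[-0.08, 0.25, 0, 0.013, 0.048, 0.032], [-0.17, 0.5, 0, 0.026, 0.095, 0.063], [-0.25, 0.75, 0, 0.039, 0.143, 0.095], [-0.335, 0.98, 0, 0.052, 0.19, 0.126], [-0.335, 0.98, 0, 0.052, 0.19, 0.126]]]}}

```text
t: 12.0
ee_pos: [548.3, 65.2, 162.7]
ee_rot: [0.033, 0.997, 0.002, -0.066]
force: [0.4, -1.2, -0.8]
width: 17.3
grip_force: 34.6
```

{"op": "apply_moves", "data": {"deltas": [[[-0.08, 0.25, 0, 0, 0, 0], [-0.17, 0.5, 0, 0, 0, 0], [-0.25, 0.75, -0.1, 0, 0, 0], [-0.335, 0.98, -0.25, 0, 0, 0], [-0.335, 0.98, -0.5, 0, 0, 0], [-0.335, 0.98, -0.6, 0, 0, 0], [-0.335, 0.98, -0.6, 0, 0, 0]]]}}

```text
t: 12.88
ee_pos: [479.5, 258.0, 42.7]
ee_rot: [0.035, 0.997, 0.001, -0.066]
force: [-0.4, 0.2, -0.2]
width: 17.0
grip_force: 34.7
```

Run:
```python
from h import *
s=manip.read_state();print(s["ee_pos"],s["force"])
print(go((*SL[0],19),Rp7))
```

```text
[479.45509558 257.98671704  42.65607787] [-0.43963358  0.19070837 -0.18881441]
[0.01, 0.013, -0.118, 0.001, -0.003, 0.0]
```

{"op": "apply_moves", "data": {"deltas": [[[0.01, 0.01, -0.06, 0, 0, 0], [0.01, 0.01, -0.1, 0, 0, 0], [0.01, 0.01, -0.11, 0, 0, 0], [0.01, 0.01, -0.115, 0, 0, 0]]]}}

```text
t: 13.38
ee_pos: [482.9, 261.3, 22.4]
ee_rot: [0.035, 0.997, 0.002, -0.064]
force: [0.7, -0.5, -0.0]
width: 17.0
grip_force: 34.7
```

{"op": "apply_moves", "data": {"deltas": [[[0, 0, -0.005, 0, 0, 0], [0, 0, -0.005, 0, 0, 0]]]}}

```text
t: 13.62
ee_pos: [482.8, 261.4, 21.4]
ee_rot: [0.035, 0.997, 0.002, -0.064]
force: [-0.7, 0.2, 0.1]
width: 17.0
grip_force: 34.7
```

{"op": "apply_moves", "data": {"deltas": [[[0, 0, -0.005, 0, 0, 0], [0, 0, -0.01, 0, 0, 0], [0, 0, -0.01, 0, 0, 0]]]}}

```text
t: 14.0
ee_pos: [482.8, 261.4, 19.3]
ee_rot: [0.035, 0.997, 0.002, -0.064]
force: [-0.4, 0.1, 0.5]
width: 16.9
grip_force: 34.8
```

{"op": "apply_moves", "data": {"deltas": [[[0, 0, -0.005, 0, 0, 0], [0, 0, -0.008, 0, 0, 0], [0, 0, -0.008, 0, 0, 0]]]}}

```text
t: 14.38
ee_pos: [482.7, 261.4, 19.2]
ee_rot: [0.035, 0.997, 0.002, -0.064]
force: [-2.9, -1.4, 12.0]
width: 17.1
grip_force: 36.2
```

{"op": "apply_moves", "data": {"deltas": [[[0, 0, 0.01, 0, 0, 0], [0, 0, 0.01, 0, 0, 0], [0, 0, 0.05, 0, 0, 0], [0, 0, 0.3, 0, 0, 0], [0, -0.1, 0.6, 0, 0, 0], [0.1, -0.4, 0.7, -0.01, -0.03, -0.02], [0.2, -0.7, 0.7, -0.02, -0.06, -0.04], [0.3, -1, 0.7, -0.03, -0.1, -0.065]]], "gripper": 0.53}}

```text
t: 15.38
ee_pos: [542.4, 64.7, 159.2]
ee_rot: [0.139, 0.985, -0.033, 0.098]
force: [0.1, -0.2, -0.5]
width: 40.1
grip_force: 0.0
```

Run:
```python
from h import *
print(manip.read_state()["ee_pos"]);print(go(np.array(P['b'])+60*n,Rg7))
```

```text
[542.44214858  64.73943574 159.18714185]
[0.325, -1.364, -0.181, -0.022, -0.089, -0.06]
```

{"op": "apply_moves", "data": {"deltas": [[[0.07, -0.29, 0, -0.007, -0.03, -0.02], [0.14, -0.58, 0, -0.015, -0.06, -0.04], [0.21, -0.87, 0, -0.022, -0.089, -0.06], [0.24, -1, 0, -0.022, -0.089, -0.06]]]}}

```text
t: 15.88
ee_pos: [587.8, -135.5, 157.2]
ee_rot: [0.231, 0.943, -0.057, 0.232]
force: [0.3, 0.2, 0.0]
width: 40.2
grip_force: 0.0
```

{"op": "apply_moves", "data": {"deltas": [[[0.04, -0.2, -0.04, 0, 0, 0], [0.085, -0.364, -0.18, 0, 0, 0], [0.085, -0.364, -0.18, 0, 0, 0]]]}}

```text
t: 16.25
ee_pos: [605.0, -208.0, 119.5]
ee_rot: [0.231, 0.944, -0.056, 0.23]
force: [0.9, -0.4, -1.3]
width: 40.3
grip_force: 0.0
```

Run:
```python
from h import *
print(manip.read_state()["ee_pos"],manip.read_state()["qpos"].round(2));print(go(np.array(P['b'])+1*n,Rg7))
```

```text
[ 604.95732408 -208.0290903   119.53767072] [-0.51  0.3   1.9   0.04  0.47 -1.63]
[0.163, -0.078, -0.224, -0.002, -0.003, 0.001]
```

{"op": "apply_moves", "data": {"deltas": [[[0.05, -0.024, -0.06, 0, 0, 0], [0.1, -0.05, -0.13, 0, 0, 0], [0.14, -0.068, -0.19, 0, 0, 0], [0.163, -0.078, -0.224, 0, 0, 0], [0.163, -0.078, -0.224, 0, 0, 0], [0.163, -0.078, -0.224, 0, 0, 0]]]}}

```text
t: 17.0
ee_pos: [638.6, -221.6, 77.0]
ee_rot: [0.229, 0.944, -0.056, 0.232]
force: [-0.2, -0.6, -0.4]
width: 40.0
grip_force: 0.0
```

{"op": "apply_moves", "data": {"deltas": [[[0, 0, 0, 0, 0, 0], [0, 0, 0, 0, 0, 0], [0, 0, 0, 0, 0, 0], [0, 0, 0, 0, 0, 0]]], "gripper": 1}}

```text
t: 17.5
ee_pos: [638.6, -221.8, 77.6]
ee_rot: [0.23, 0.943, -0.056, 0.232]
force: [-3.8, 1.4, 6.3]
width: 17.2
grip_force: 35.1
```

{"op": "apply_moves", "data": {"deltas": [[[-0.05, 0.026, 0.082, 0, 0, 0], [-0.153, 0.08, 0.246, 0, 0, 0], [-0.25, 0.2, 0.45, 0, 0, 0], [-0.25, 0.3, 0.45, 0, 0, 0]]]}}

```text
t: 18.0
ee_pos: [589.4, -162.1, 170.9]
ee_rot: [0.23, 0.943, -0.057, 0.235]
force: [-0.1, -0.0, 0.6]
width: 17.1
grip_force: 34.8
```

Run:
```python
from h import *
print(manip.read_state()["ee_pos"],manip.read_state()["width"]);print(go((*SL[1],45),Rp7))
```

```text
[ 589.37082774 -162.14717889  170.88772019] 17.111349161649642
[-0.558, 1.844, -0.629, 0.053, 0.188, 0.126]
```

{"op": "apply_moves", "data": {"deltas": [[[-0.07, 0.23, 0, 0.013, 0.047, 0.032], [-0.14, 0.46, 0, 0.026, 0.094, 0.063], [-0.21, 0.69, 0, 0.039, 0.141, 0.095], [-0.28, 0.92, 0, 0.053, 0.188, 0.126], [-0.28, 0.92, 0, 0.053, 0.188, 0.126]]]}}

```text
t: 18.62
ee_pos: [533.3, 24.4, 165.9]
ee_rot: [0.033, 0.997, 0.003, -0.065]
force: [-0.4, -0.5, -1.4]
width: 17.4
grip_force: 34.8
```

{"op": "apply_moves", "data": {"deltas": [[[-0.07, 0.23, 0, 0, 0, 0], [-0.14, 0.46, 0, 0, 0, 0], [-0.21, 0.69, -0.1, 0, 0, 0], [-0.278, 0.924, -0.25, 0, 0, 0], [-0.278, 0.924, -0.5, 0, 0, 0], [-0.278, 0.924, -0.61, 0, 0, 0], [-0.278, 0.924, -0.61, 0, 0, 0]]]}}

```text
t: 19.5
ee_pos: [475.6, 206.1, 43.3]
ee_rot: [0.035, 0.997, 0.002, -0.065]
force: [-0.2, -0.3, -0.4]
width: 17.0
grip_force: 34.8
```

Run:
```python
from h import *
print(manip.read_state()["ee_pos"]);print(go((*SL[1],21.5),Rp7))
```

```text
[475.58963035 206.12761455  43.2572825 ]
[0.011, 0.002, -0.109, -0.0, -0.003, 0.0]
```

{"op": "apply_moves", "data": {"deltas": [[[0.01, 0, -0.06, 0, 0, 0], [0.01, 0, -0.095, 0, 0, 0], [0.01, 0, -0.105, 0, 0, 0], [0.01, 0, -0.11, 0, 0, 0], [0.01, 0, -0.11, 0, 0, 0]]]}}

```text
t: 20.12
ee_pos: [479.2, 207.1, 23.1]
ee_rot: [0.034, 0.997, 0.003, -0.063]
force: [-0.6, 0.2, -0.4]
width: 16.9
grip_force: 34.8
```

{"op": "apply_moves", "data": {"deltas": [[[0, 0, -0.005, 0, 0, 0], [0, 0, -0.005, 0, 0, 0]]]}}

```text
t: 20.38
ee_pos: [478.9, 207.1, 21.9]
ee_rot: [0.034, 0.997, 0.003, -0.064]
force: [0.1, -0.7, -0.5]
width: 17.0
grip_force: 34.8
```

{"op": "apply_moves", "data": {"deltas": [[[0, 0, -0.005, 0, 0, 0], [0, 0, -0.008, 0, 0, 0], [0, 0, -0.008, 0, 0, 0]]]}}

```text
t: 20.75
ee_pos: [479.1, 207.0, 20.8]
ee_rot: [0.034, 0.997, 0.003, -0.063]
force: [-0.8, -0.5, 5.2]
width: 17.2
grip_force: 35.5
```

{"op": "apply_moves", "data": {"deltas": [[[0, 0, 0.005, 0, 0, 0], [0, 0, 0.005, 0, 0, 0], [0, 0, 0.05, 0, 0, 0], [0, 0, 0.3, 0, 0, 0], [0, -0.1, 0.6, 0, 0, 0], [0.03, -0.4, 0.7, -0.01, -0.03, -0.02], [0.06, -0.7, 0.7, -0.02, -0.06, -0.04], [0.1, -1, 0.7, -0.03, -0.1, -0.065]]], "gripper": 0.58}}

```text
t: 21.75
ee_pos: [500.0, 5.1, 161.9]
ee_rot: [0.138, 0.985, -0.033, 0.098]
force: [0.1, -0.0, -1.1]
width: 35.7
grip_force: 0.0
```

{"op": "apply_moves", "data": {"deltas": [[[0.02, -0.3, 0, -0.007, -0.03, -0.02], [0.04, -0.6, 0, -0.015, -0.06, -0.04], [0.06, -0.9, 0, -0.022, -0.087, -0.06], [0.06, -1, 0, -0.022, -0.087, -0.06]]], "gripper": 0.53}}

```text
t: 22.25
ee_pos: [509.7, -195.5, 160.4]
ee_rot: [0.231, 0.944, -0.056, 0.23]
force: [-0.1, -0.2, 0.6]
width: 40.0
grip_force: 0.0
```

Run:
```python
from h import *
print(manip.read_state()["ee_pos"],manip.read_state()["width"]);print(go(np.array(P['e'])+60*n,Rg7))
```

```text
[ 509.69960871 -195.45810207  160.41254227] 39.985255609096384
[0.071, -0.871, -0.187, -0.002, -0.003, 0.0]
```

{"op": "apply_moves", "data": {"deltas": [[[0.02, -0.3, 0, 0, 0, 0], [0.04, -0.6, 0, 0, 0, 0], [0.07, -0.87, -0.1, 0, 0, 0], [0.07, -0.87, -0.187, 0, 0, 0], [0.07, -0.87, -0.187, 0, 0, 0]]]}}

```text
t: 22.88
ee_pos: [523.9, -366.5, 121.2]
ee_rot: [0.23, 0.945, -0.054, 0.228]
force: [-0.3, -0.1, -0.4]
width: 40.3
grip_force: 0.0
```

Run:
```python
from h import *
s=manip.read_state();print(s["ee_pos"],s["qpos"].round(2));print(go(np.array(P['e'])+1*n,Rg7))
a=manip.get_image("top")[:,:,::-1];b=manip.get_image("scene")[:,:,::-1]
cv2.imwrite("pics/mid.png",np.hstack([cv2.resize(a[180:380,130:520],(546,280))[:, :],cv2.resize(b[130:270,190:300],(220,280))]))
```

```text
[ 523.86987919 -366.5464158   121.17990817] [-0.89  0.3   1.9   0.37  0.54 -2.26]
[0.15, -0.094, -0.232, -0.003, -0.004, -0.001]
```

View pics/mid.png

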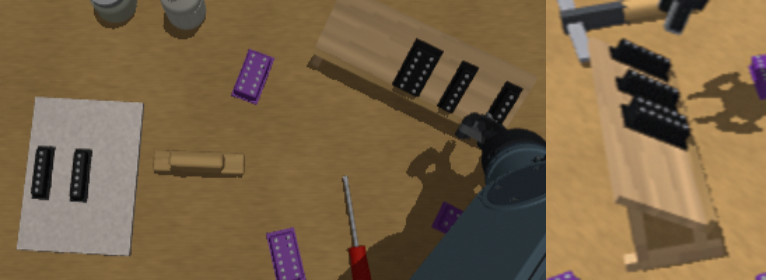

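The two placed pickups lie flat on the board at (42,173) and (80,175) in this crop, and the scraper is upright at (198,163). The rack still holds the wide pickup and two narrow ones. Next is the end one.

{"op": "apply_moves", "data": {"deltas": [[[0.05, -0.03, -0.07, 0, 0, 0], [0.1, -0.06, -0.15, 0, 0, 0], [0.13, -0.08, -0.2, 0, 0, 0], [0.15, -0.094, -0.23, 0, 0, 0], [0.15, -0.094, -0.232, 0, 0, 0], [0.15, -0.094, -0.232, 0, 0, 0]]]}}

```text
t: 23.72
ee_pos: [555.0, -385.7, 76.9]
ee_rot: [0.229, 0.944, -0.056, 0.23]
force: [1.5, 0.3, 0.6]
width: 40.1
grip_force: 0.0
```

{"op": "apply_moves", "data": {"deltas": [[[0, 0, 0, 0, 0, 0], [0, 0, 0, 0, 0, 0], [0, 0, 0, 0, 0, 0], [0, 0, 0, 0, 0, 0]]], "gripper": 1}}

```text
t: 24.22
ee_pos: [554.9, -385.8, 77.0]
ee_rot: [0.229, 0.944, -0.056, 0.23]
force: [-3.6, 1.8, 6.5]
width: 17.5
grip_force: 34.6
```

{"op": "apply_moves", "data": {"deltas": [[[-0.05, 0.026, 0.082, 0, 0, 0], [-0.153, 0.08, 0.246, 0, 0, 0], [-0.25, 0.2, 0.45, 0, 0, 0], [-0.25, 0.4, 0.45, 0, 0, 0], [-0.25, 0.7, 0.45, 0, 0, 0], [-0.25, 1, 0.45, 0, 0, 0]]]}}

```text
t: 24.98
ee_pos: [504.4, -184.6, 166.5]
ee_rot: [0.23, 0.944, -0.056, 0.23]
force: [1.7, 1.1, -0.6]
width: 17.1
grip_force: 34.9
```

Run:
```python
from h import *
print(manip.read_state()["ee_pos"],manip.read_state()["width"]);print(go((*SL[2],45),Rp7))
```

```text
[ 504.4488671  -184.64816474  166.47788898] 17.088031248322686
[-0.153, 1.687, -0.607, 0.052, 0.185, 0.126]
```

{"op": "apply_moves", "data": {"deltas": [[[-0.02, 0.23, 0, 0.013, 0.046, 0.032], [-0.04, 0.46, 0, 0.026, 0.092, 0.063], [-0.06, 0.69, 0, 0.039, 0.139, 0.095], [-0.08, 0.92, 0, 0.052, 0.185, 0.126], [-0.08, 0.92, 0, 0.052, 0.185, 0.126]]]}}

```text
t: 25.6
ee_pos: [490.2, 0.4, 165.4]
ee_rot: [0.032, 0.998, 0.003, -0.062]
force: [-0.9, -0.2, -0.7]
width: 17.2
grip_force: 34.9
```

{"op": "apply_moves", "data": {"deltas": [[[-0.02, 0.25, 0, 0, 0, 0], [-0.04, 0.5, 0, 0, 0, 0], [-0.06, 0.767, 0, 0, 0, 0], [-0.07, 0.767, -0.25, 0, 0, 0], [-0.07, 0.767, -0.5, 0, 0, 0], [-0.07, 0.767, -0.6, 0, 0, 0], [-0.07, 0.767, -0.6, 0, 0, 0]]]}}

```text
t: 26.48
ee_pos: [473.5, 150.7, 45.0]
ee_rot: [0.035, 0.997, 0.002, -0.063]
force: [0.6, -0.1, -0.1]
width: 17.0
grip_force: 34.9
```

Run:
```python
from h import *
print(manip.read_state()["ee_pos"]);print(go((*SL[2],21.5),Rp7))
```

```text
[473.50876161 150.65557796  45.00354246]
[0.002, 0.01, -0.118, -0.0, -0.001, -0.0]
```

{"op": "apply_moves", "data": {"deltas": [[[0, 0, -0.06, 0, 0, 0], [0, 0, -0.1, 0, 0, 0], [0, 0, -0.115, 0, 0, 0], [0, 0, -0.118, 0, 0, 0], [0, 0, -0.118, 0, 0, 0]]]}}

```text
t: 27.1
ee_pos: [475.2, 151.7, 23.0]
ee_rot: [0.034, 0.998, 0.003, -0.061]
force: [0.6, -0.3, -0.4]
width: 16.9
grip_force: 34.9
```

{"op": "apply_moves", "data": {"deltas": [[[0, 0, -0.004, 0, 0, 0], [0, 0, -0.004, 0, 0, 0]]]}}

```text
t: 27.35
ee_pos: [475.0, 151.7, 22.1]
ee_rot: [0.034, 0.998, 0.003, -0.061]
force: [-0.0, -0.5, -0.6]
width: 17.1
grip_force: 34.9
```

{"op": "apply_moves", "data": {"deltas": [[[0, 0, -0.004, 0, 0, 0], [0, 0, -0.004, 0, 0, 0]]]}}

```text
t: 27.6
ee_pos: [474.9, 151.6, 21.2]
ee_rot: [0.034, 0.998, 0.003, -0.061]
force: [0.3, -0.5, -1.0]
width: 17.2
grip_force: 34.9
```

{"op": "apply_moves", "data": {"deltas": [[[0, 0, -0.004, 0, 0, 0], [0, 0, -0.006, 0, 0, 0], [0, 0, -0.006, 0, 0, 0]]]}}

```text
t: 27.98
ee_pos: [475.0, 151.6, 20.1]
ee_rot: [0.034, 0.998, 0.003, -0.061]
force: [-0.1, 0.4, 1.1]
width: 17.1
grip_force: 35.2
```

{"op": "apply_moves", "data": {"deltas": [[[0, 0, -0.003, 0, 0, 0], [0, 0, -0.004, 0, 0, 0], [0, 0, -0.004, 0, 0, 0]]]}}

```text
t: 28.35
ee_pos: [475.2, 151.6, 19.8]
ee_rot: [0.034, 0.998, 0.003, -0.061]
force: [-0.9, -0.4, 6.1]
width: 16.7
grip_force: 35.8
```

{"op": "apply_moves", "data": {"deltas": [[[0, 0, 0.004, 0, 0, 0], [0, 0, 0.004, 0, 0, 0], [0, 0, 0.05, 0, 0, 0], [0, 0, 0.3, 0, 0, 0], [0, 0, 0.6, 0, 0, 0], [0, -0.3, 0.8, 0, 0, 0], [-0.1, -0.6, 0.9, 0, 0, 0], [-0.2, -0.9, 0.9, 0, 0, 0]]], "gripper": 0.58}}

```text
t: 29.35
ee_pos: [439.6, -17.8, 200.8]
ee_rot: [0.033, 0.998, 0.002, -0.059]
force: [0.3, -1.1, -0.5]
width: 35.5
grip_force: 0.0
```

{"op": "apply_moves", "data": {"deltas": [[[-0.1, -0.3, 0, 0, 0, 0], [-0.1, -0.6, 0, 0, 0, 0], [-0.1, -0.6, 0, 0, 0, 0]]]}}

```text
t: 29.72
ee_pos: [418.9, -140.2, 199.1]
ee_rot: [0.037, 0.997, 0.002, -0.061]
force: [-0.3, 0.6, -0.1]
width: 35.6
grip_force: 0.0
```

Run:
```python
from h import *
a=manip.get_image("top")[:,:,::-1];b=manip.get_image("scene")[:,:,::-1]
cv2.imwrite("pics/end.png",np.vstack([cv2.resize(a[120:400,120:520],(560,392)),cv2.resize(b[130:400,170:560],(560,200))[:, :]]) if 0 else np.hstack([cv2.resize(a[120:400,120:520],(400,280)),cv2.resize(b[130:400,170:560],(400,280))]))
```

```text
(no output)
```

View pics/end.png

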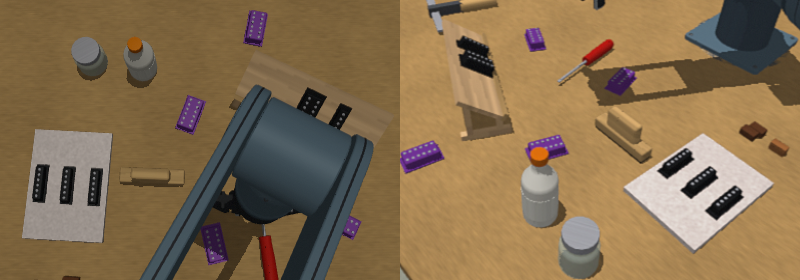

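The final picture shows three pickups flat on the board at (40,183), (67,185) and (95,187). The scraper is upright off the board at (152,177). The rack holds the wide pickup and one narrow one, the chips are on the bench, and the glue bottle, jar and screwdriver are in place.

```bash
python3 -c "
from station import manip
print(manip.hand_in())"
```

```text
the job is handed in; nothing more can be done
None
```

The job is done and handed in at about 30 s: chips wiped off with the scraper, scraper upright on the bench, three narrow pickups flat on the board, the fourth and the wide one still in the rack, glue, jar and screwdriver untouched.

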